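# Clamp a carton in the carton press until the clutch slips

## Task

Close the big white carton in the carton press so that its glued flaps can set: it goes in lengthwise, a narrow end first, lying flat on the table, under the pressing pad until its end is fully home against the press's back stop. Then turn the press's two-armed handle clockwise (seen from above) until the pad bears on the carton and the handle's slip clutch gives: let it slip between a quarter and half a turn and stop there. Leave the carton clamped there, let go, and do not disturb the other goods.

Things in the scene. Friction and masses are not known exactly. Their poses are not given: they have to be found in the camera images.
- carton: the big white carton, a box 68 mm (its x) by 115 mm (its y) by 60 mm high (z), about 0.12 kg, lying loose on the table. Origin: centre of its underside. Either end may go into the press first. It can be held from above across its 68 mm width, or pushed.
- press: small carton press fixed to the table: two aluminium guide rails, two steel posts, green crossbar, upright screw. Origin: on the table, on the screw's axis. z is up; a carton is slid in along +x (the mouth opens to -x), on the table itself. Channel between the rails 76 mm wide (y -38 to +38), rails 24 mm high, straight from x = -42 to +40 mm.
- press_mouth (a point): middle of the channel's mouth, x = -68 mm on the press, where lips that flare out by about 11 mm a side begin; they end at x = -42 mm in the straight rails. Axes as the press's.
- press_stop (a point): middle of the back stop's face, x = +30 mm on the press, 18 mm high (the stop is 36 mm high). The 115 mm long carton fully home against it has its centre at x = -27.5 mm and its outer end at x = -85 mm on the press, 29 mm beyond the sweep of the handle above. Axes as the press's.
- press_bar (a point): middle of the green crossbar's upper face, 120 mm high, on the screw's axis. Crossbar: x -20 to +20, y -78 to +78, z 94 to 120 mm on the press, on posts at y = +/-62 mm whose nuts reach 128 mm; in the middle a boss and steel collar (20 mm radius) reach 140 mm.
- press_jaw: the pressing pad, a steel disc with a rubber face, 44 mm across, on the screw's axis. Origin: centre of its lower face, which starts 69 to 80 mm above the table, sinks 24 mm per turn of the screw and stops at 47.5 mm at the lowest.
- red_ball (a point): centre of the red ball (18 mm) at one end of the two-armed handle: a level bar 12 mm thick, 165 mm above the table, with a ball at each end (the other black), centres 47 mm from the screw's axis. Black hub 32 mm across, 149 to 185 mm high. It turns at constant height; below the bar there is free space down to the crossbar, so shut fingertips let down beside the bar can push it round.
- press_handle (a joint): slip of the handle's clutch in rad: how far the handle has turned clockwise (from above) relative to the screw, 0 at the start. The screw follows the handle against a drag of about 0.15 N m and holds where it is left; once the pad bears firmly the clutch slips, at about 0.28 N m, and only then does this grow. A red line on the steel collar lies under the red-ball arm at zero slip.
- battery_1: bystander, to be left alone: white-and-green D cell standing upright, 33 mm across, 62 mm high. Origin: centre of its underside.
- battery_2: bystander, to be left alone: a second such cell, standing. Origin: centre of its underside.
- battery_3: bystander, to be left alone: a third such cell, standing. Origin: centre of its underside.
- pack_lamp_1: bystander, to be left alone: white and green lamp pack, 62x62x108 mm, standing at the back. Origin: centre of its underside.
- pack_lamp_2: bystander, to be left alone: black lamp pack, 62x62x108 mm, standing at the back. Origin: centre of its underside.
- blister_1: bystander, to be left alone: carded sensor under a clear blister, 118x80x23 mm, lying flat. Origin: centre of its underside.
- flat_carton: bystander, to be left alone: smaller white carton, 50x85x38 mm (not the one to be pressed). Origin: centre of its underside.

How it is judged (in metres and radians):
On the way, in this order (a step that is already met when the one before it is completed fails the run):
1. the carton lies flat, fully home against the back stop under the pad, not yet pressed (x of carton in the frame of press between -0.0325 and -0.022 m and angle between the y axis of carton and the x axis of press, either way round below 0.1 rad and angle between carton's own z axis and vertical below 0.1 rad and contact force between press_jaw and carton below 1 N), for 0.2 s.
2. the pad bears on the carton (x of carton in the frame of press between -0.0325 and -0.022 m and angle between the y axis of carton and the x axis of press, either way round below 0.1 rad and angle between carton's own z axis and vertical below 0.1 rad and contact force between press_jaw and carton above 8 N), for 0.1 s.
At the end, for the whole second after the job is handed in: The carton lies flat, square to the press (within 0.1 rad), its end within 5 mm of the back stop, pressed by the pad with more than 8 N; the clutch has slipped by 1.2 to 4.2 rad (all of step 2 and value of joint press_handle between 1.2 and 4.2 rad and linear speed of carton below 0.02 m/s); the robot touches nothing.
It fails at once if the clutch slips much more than half a turn (over 240 degrees) (value of joint press_handle above 4.2 rad).
It fails at once if a bystander is moved by more than 30 mm (distance of any of battery_1, battery_2, battery_3, pack_lamp_1, pack_lamp_2, blister_1, flat_carton from where it was at the start of the episode above 0.03 m).
It also fails if it takes over 64 s, if anything falls off the work surface, if the arm or the gripper's body presses on something with over 40 N, if the wrist force passes 120 N, or if a joint passes its speed limit or range.

## Robot

A 6-joint arm with a two-finger parallel gripper is mounted at the origin on a cart in front of the work surface, level with it; the furniture and walls round the work are solid. World frame = base frame: x ahead of the robot, y to its left, z up, the work surface at z = 0. Lengths are in mm, angles in rad, forces in N, time in s.
With the tool pointing down it reaches from about 350 to 975 mm from the base axis. Payload 7.1 kg.
Tool frame: the origin (TCP) lies at the very end of the fingers, on their centre line; the grasp point (between the pads) lies 19 mm behind it (ctrl.grip_point_offset is the distance from the TCP to the grasp point, in mm); x points along the fingers, y is the direction in which the jaws open and shut, and the axes are right-handed (so a half turn about x gives the same grasp; the last joint's range is limited). The gripper opens to 88 mm and grips with 3 to 60 N. Pads are 20 mm wide; open, the fingers measure 115 mm over their backs; the gripper's body (75 mm by 178 mm) begins 61 mm behind the grasp point.
Start: joints at [-1.188, 0.423, 1.63, -0, 1.089, -0.019], TCP at [244.438, -575.2, 222.675] pointing down, gripper open.
Joint ranges: [-3, 3], [-0.9, 2.11], [0.09, 2.58], [-1.31, 4.45], [0.11, 2.69], [-2.54, 2.54]. Speed limits (rad/s): [2.39, 2.39, 3.01, 3.14, 3.14, 3.14].

## Interface

Orientations are given as a rotation vector (axis times angle).
In Python, from workcell import ctrl, vision, workorder gives the robot as it stands.
- The arm moves only by the shell command python3 -m crank 'ROWS'. ROWS is JSON, a list of rows, each a list of 3 entries, a list of its own where there are three numbers: the shift along the tool's x, y, z in m, then the turn, a rotation vector about the tool's x, y, z in rad, then the finger opening in m, from 0 to 0.0878. In form: [[[dx, dy, dz], [wx, wy, wz], jaw], ...]. A call has exactly 8 rows; each row shifts and turns the commanded pose from where the row before left it, along the tool's axes as they then stand; what a row does not reach is not made up. A row lasts 1/12 s, in which the tool goes at most 41.7 mm and 7.16 degrees, less where a joint would pass 70% of its speed; a pose out of reach is approached as far as the arm can. A call with a gripper value outside its range is refused whole. The fingers move at their own pace and stop on an object; the grip force is fixed at half the most. Time passes only in rows, so rows that do not move let the fingers close, or fill a call up. It gives the time, the measured TCP pose, the force and the opening at its end, in the units of the state.
- ctrl.get_obs(): the state, without advancing time (a new reading comes with each control period).
- vision.get_image(name): name is "scene" or "side" or "wrist"; returns a dict with "img" (420x560x3 uint8, blue, green, red), "mtx" (3x3 intrinsics, pixels), "rvec" (rotation vector, rad) and "tvec" (3), from world to camera coordinates, as OpenCV has them; the wrist camera has in their place "hand_eye" (4x4, takes a point from camera to tool coordinates, whose origin is the TCP and whose axes are the tool frame's). Camera axes: x right, y down, z forward; pixel columns grow to the right and rows downward; lengths in mm; the calibration is good to about 2 mm. The wrist camera is an equidistant fisheye: a pixel r from the principal point sees the ray r / f radians off the axis. A picture is of the moment at which its call begins: read the wrist's pose just before it. There is no depth.
- workorder.close_job(): hands the job in, once; it reports no verdict.
The state is a dict: "t": time; "qpos": joint angles; "qvel": joint speeds; "joint_torque": joint torques, N m; "ee_pos": TCP position; "orientation": TCP orientation; "ft_force": force on the tool from outside, world axes, zero at the start; "moment": the same for the moment, N m; "width": finger opening in mm.
Only numpy, scipy, OpenCV 4.12 (cv2) and the standard library are available. Lean on these libraries where they do the work, as an engineer would, in place of code of your own. Each camera call takes 0.05 s, during which the arm holds its last target.

## Working session

There is one attempt and no reset: what is moved stays moved. The work goes in short steps, Python scripts to look and compute and a shell command to move; the robot and the scene stay as the last step left them, time stands still between calls to the robot, and variables do not carry over. Pictures are saved under pics/ and viewed, and the job is handed in when it is done.

```bash
ls; mkdir -p pics
cat > h.py <<'E'
import cv2, numpy as np
from workcell import ctrl, vision, workorder
from scipy.spatial.transform import Rotation as R
def snap(n,f):
    d=vision.get_image(n); cv2.imwrite('pics/'+f,d['img']); return d
E
python3 - <<'E'
from h import *
import pickle
o=ctrl.get_obs(); print({k:np.round(v,3) for k,v in o.items()}, ctrl.grip_point_offset)
print(R.from_rotvec(o['orientation']).as_matrix().round(3))
D={}
for n in ['scene','side','wrist']:
    D[n]=snap(n,n+'0.png'); print({k:v for k,v in D[n].items() if k!='img'})
pickle.dump(D,open('d0.pkl','wb'))
E
```

```text
pics
{'t': np.float64(0.0), 'qpos': array([-1.188,  0.424,  1.631, -0.   ,  1.089, -0.019]), 'qvel': array([ 0.001,  0.001, -0.   , -0.001, -0.001, -0.001]), 'joint_torque': array([-0.0000e+00, -5.4461e+01, -2.7367e+01,  6.4000e-02,  2.3000e-02,
       -0.0000e+00]), 'ee_pos': array([ 244.239, -574.705,  221.911]), 'orientation': array([ 2.001,  0.409, -2.001]), 'ft_force': array([-0.638, -0.333, -0.501]), 'moment': array([ 0.024, -0.009, -0.018]), 'width': np.float64(88.187)} 18.700000000000003
[[-0.001  0.391 -0.92 ]
 [ 0.001 -0.92  -0.391]
 [-1.    -0.002 -0.   ]]
{'mtx': array([[466.9479004 ,   0.        , 280.46469124],
       [  0.        , 466.9479004 , 209.52810256],
       [  0.        ,   0.        ,   1.        ]]), 'rvec': array([ 0.62471529, -2.44797188,  1.46129716]), 'tvec': array([571.90722001, 232.29588464, 896.22378074])}
{'mtx': array([[384.16939416,   0.        , 277.39996944],
       [  0.        , 384.16939416, 202.23318812],
       [  0.        ,   0.        ,   1.        ]]), 'rvec': array([ 2.22352955, -0.66953996,  0.32368317]), 'tvec': array([-507.81467496,  355.89519057,  633.30946069])}
{'mtx': array([[325.1922621 ,   0.        , 283.29271735],
       [  0.        , 325.1922621 , 209.14845187],
       [  0.        ,   0.        ,   1.        ]]), 'hand_eye': array([[ 3.97001855e-04, -2.88053180e-01,  9.57614332e-01,
        -1.62155630e+02],
       [ 9.99999892e-01,  3.46596915e-04, -3.10316438e-04,
        -1.12192428e+00],
       [-2.42518537e-04,  9.57614351e-01,  2.88053286e-01,
        -7.74676869e+01],
       [ 0.00000000e+00,  0.00000000e+00,  0.00000000e+00,
         1.00000000e+00]])}
```

View pics/scene0.png

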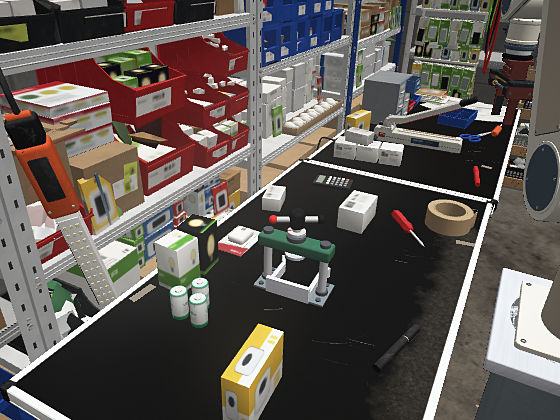

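View pics/side0.png

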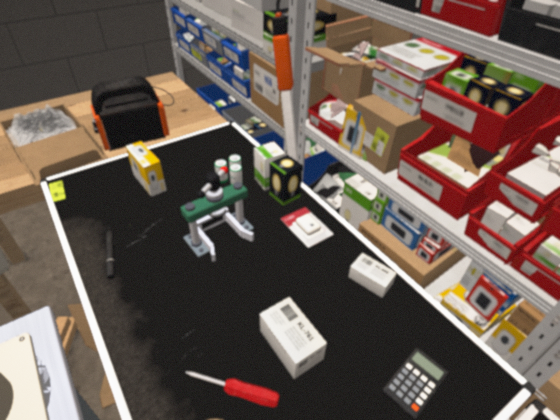

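View pics/wrist0.png

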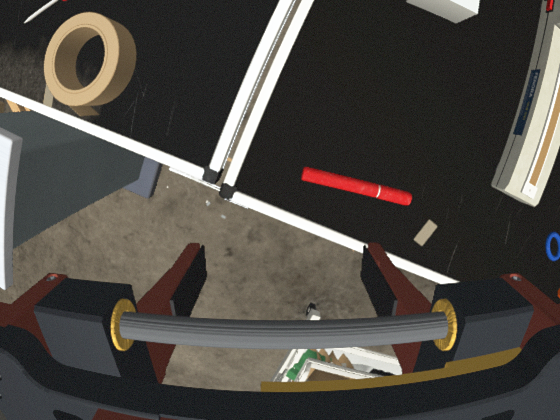

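Run:
```python
import cv2
a=cv2.imread('pics/scene0.png');b=cv2.imread('pics/side0.png')
cv2.imwrite('pics/c1.png',cv2.resize(a[180:310,225:395],None,fx=4.5,fy=4.5,interpolation=cv2.INTER_CUBIC))
cv2.imwrite('pics/c2.png',cv2.resize(b[285:385,245:345],None,fx=6,fy=6,interpolation=cv2.INTER_CUBIC))
cv2.imwrite('pics/c3.png',cv2.resize(b[145:265,165:325],None,fx=5,fy=5,interpolation=cv2.INTER_CUBIC))
```

```text
(no output)
```

View pics/c1.png

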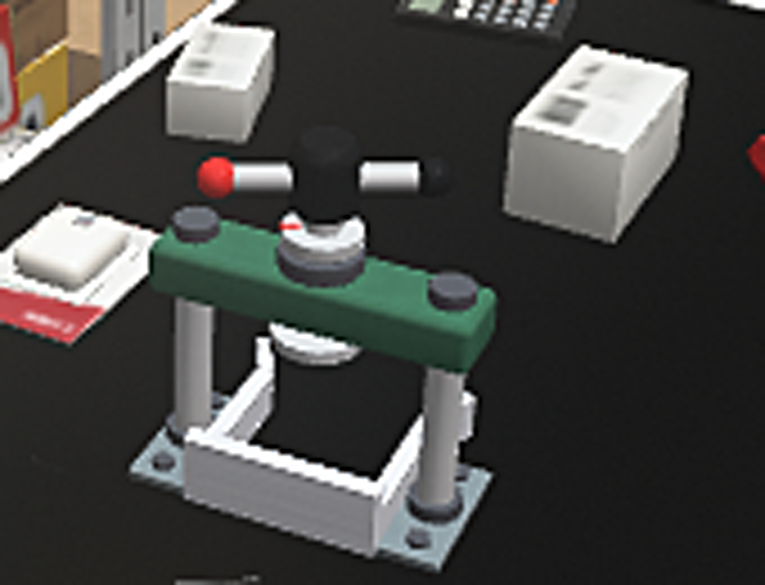

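View pics/c2.png

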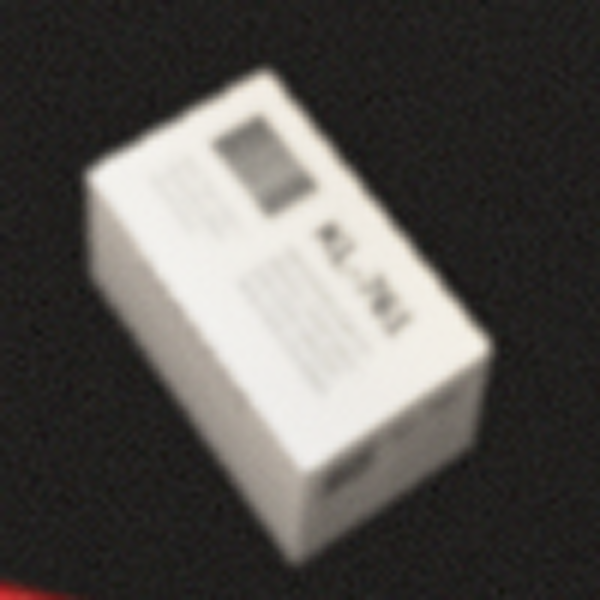

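View pics/c3.png

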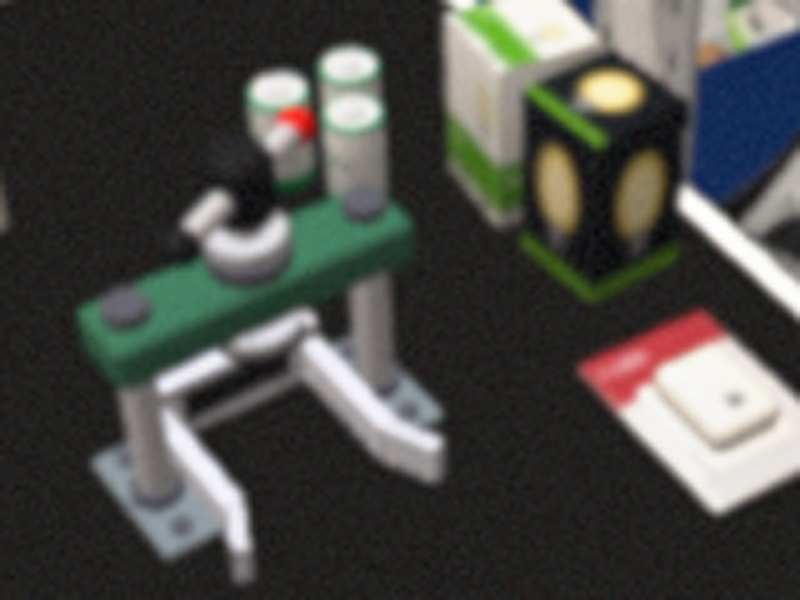

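```bash
cat >> h.py <<'E'
def ray(d,uv):
    uv=np.array(uv,float).reshape(-1,1,2)
    p=cv2.undistortPoints(uv,d['mtx'],None).reshape(-1,2)
    M=cv2.Rodrigues(d['rvec'])[0]; v=np.c_[p,np.ones(len(p))]@M
    return -M.T@d['tvec'], v
def onz(d,uv,z):
    c,v=ray(d,uv); return c+v*((z-c[2])/v[:,2])[:,None]
def proj(d,X): return cv2.projectPoints(np.array(X,float).reshape(-1,3),d['rvec'],d['tvec'],d['mtx'],None)[0].reshape(-1,2)
def tri(d1,u1,d2,u2):
    out=[]
    c1,v1=ray(d1,u1);c2,v2=ray(d2,u2)
    for a,b in zip(v1,v2):
        A=np.c_[a,-b]; s=np.linalg.lstsq(A,c2-c1,rcond=None)[0]
        p,q=c1+a*s[0],c2+b*s[1]; out.append(np.r_[(p+q)/2,np.linalg.norm(p-q)])
    return np.array(out)
def wray(d,o,uv):
    # o: obs before picture; world rays
    uv=np.array(uv,float).reshape(-1,2); K=d['mtx']; w=(uv-K[[0,1],2])/K[0,0]
    r=np.linalg.norm(w,axis=1); v=np.c_[w/r[:,None]*np.sin(r)[:,None],np.cos(r)]
    T=np.eye(4);T[:3,:3]=R.from_rotvec(o['orientation']).as_matrix();T[:3,3]=o['ee_pos']
    H=T@d['hand_eye']; return H[:3,3], v@H[:3,:3].T
def wonz(d,o,uv,z):
    c,v=wray(d,o,uv); return c+v*((z-c[2])/v[:,2])[:,None]
E
python3 - <<'E'
from h import *
import pickle
D=pickle.load(open('d0.pkl','rb'));s,d=D['scene'],D['side']
A=lambda l:np.array(l)/4.5+[225,180]
B=lambda l:np.array(l)/6+[245,285]
C=lambda l:np.array(l)/5+[165,145]
np.set_printoptions(precision=1,suppress=True)
ca=onz(s,A([(585,45),(512,122),(620,155),(688,70)]),60);cb=onz(d,B([(268,68),(88,172),(303,470),(493,348)]),60)
for c in (ca,cb): print(c[:,:2],c.mean(0)); print(np.linalg.norm(np.diff(c,axis=0,append=c[:1]),axis=1))
na=onz(s,A([(195,216),(452,285)]),128);nb=onz(d,C([(365,196),(124,300)]),128)
for n in(na,nb): print(n,n.mean(0),np.linalg.norm(n[0]-n[1]))
print(tri(s,A([(195,216),(452,285),(215,178),(437,176)]),d,C([(365,196),(124,300),(298,123),(180,240)])))
# rails: end stop
print('base',onz(s,A([(130,472),(440,568),(492,475)]),4))
print('bat',onz(s,[(179,291),(201,283),(198,297)],62)[:,:2])
print('others',onz(s,[(180,240),(200,220)],108)[:,:2],onz(d,[(373,260),(288,332),(300,240)],20)[:,:2])
E
```

```text
[[ 545.4 -241.1]
 [ 547.5 -126.2]
 [ 481.9 -120.7]
 [ 480.8 -240.7]] [ 513.9 -182.2   60. ]
[114.9  65.8 120.   64.6]
[[ 553.  -129.2]
 [ 483.7 -129.6]
 [ 483.9 -243.7]
 [ 552.2 -244.9]] [ 518.2 -186.9   60. ]
[ 69.2 114.2  68.4 115.7]
[[597.7 153.  128. ]
 [473.7 147.6 128. ]] [535.7 150.3 128. ] 124.07156736008702
[[601.3 152.3 128. ]
 [477.1 146.4 128. ]] [539.2 149.4 128. ] 124.38756335794396
[[599.8 151.6 127.8   3. ]
 [475.7 146.2 127.5   3. ]
 [578.8 173.1 164.8   3.7]
 [496.1 124.9 166.5   5.9]]
base [[609.5 191.    4. ]
 [455.3 182.    4. ]
 [460.1 108.5   4. ]]
bat [[683.5 340.1]
 [662.4 300.2]
 [642.4 336.7]]
others [[744.6 254.4]
 [758.1 169. ]] [[ 785.2 -132.4]
 [ 520.8 -171.7]
 [ 682.3    7.8]]
```

```bash
cat >> h.py <<'E'
def pose(yaw,tilt):
    # tool x down, tool -z along heading 'yaw' (deg, world), tilted by tilt rad so the tip leads forward
    a=np.deg2rad(yaw); f=np.array([np.cos(a),np.sin(a),0]); x=np.array([0,0,-1.]); z=-f; y=np.cross(z,x)
    return R.from_matrix(np.c_[x,y,z])*R.from_rotvec([0,tilt,0])
def plan(p,Rt,n=8,o=None):
    o=o or ctrl.get_obs(); R0=R.from_rotvec(o['orientation']); w=(R0.inv()*Rt).as_rotvec()/n
    S=sum(R.from_rotvec(w*k).as_matrix() for k in range(n))
    v=np.linalg.solve(S,R0.inv().apply(np.array(p)-o['ee_pos']))/1000
    print('at',o['t'].round(2),o['ee_pos'].round(1),'F',o['ft_force'].round(1),'width',o['width'].round(1))
    print(n,'x',v.round(4).tolist(),w.round(4).tolist(),'|v|mm',np.linalg.norm(v)*1000)
E
python3 - <<'E'
from h import *
plan((517,-300,190),pose(90,0.52),16)
E
```

```text
Traceback (most recent call last):
  File "h.py", line 37, in plan
    print('at',o['t'].round(2),o['ee_pos'].round(1),'F',o['ft_force'].round(1),'width',o['width'].round(1))
               ^^^^^^^^^^^^
AttributeError: 'float' object has no attribute 'round'
```

```bash
sed -i "s/o\['t'\].round(2)/round(float(o['t']),2)/; s/o\['width'\].round(1)/round(float(o['width']),1)/" h.py
python3 - <<'E'
from h import *
plan((517,-300,190),pose(90,0.52),16)
E
```

```text
at 0.15 [ 244.3 -574.8  222.1] F [ 0.3 -0.4 -0.5] width 87.9
16 x [0.0079, 0.0043, -0.0244] [-0.0713, 0.0286, -0.0189] |v|mm 25.978072001828803
```

```bash
python3 -m crank '[[[0.008,0.0043,-0.0244],[-0.071,0.0286,-0.019],0.0878],[[0.008,0.0043,-0.0244],[-0.071,0.0286,-0.019],0.0878],[[0.008,0.0043,-0.0244],[-0.071,0.0286,-0.019],0.0878],[[0.008,0.0043,-0.0244],[-0.071,0.0286,-0.019],0.0878],[[0.008,0.0043,-0.0244],[-0.071,0.0286,-0.019],0.0878],[[0.008,0.0043,-0.0244],[-0.071,0.0286,-0.019],0.0878],[[0.008,0.0043,-0.0244],[-0.071,0.0286,-0.019],0.0878],[[0.008,0.0043,-0.0244],[-0.071,0.0286,-0.019],0.0878]]'
python3 - <<'E'
from h import *
plan((517,-300,190),pose(90,0.52),8)
E
```

```text
t: 0.82
ee_pos: [421.4, -479.3, 178.2]
orientation: [1.859, 1.075, -1.492]
ft_force: [-0.1, -1.3, -0.2]
width: 87.9
at 0.82 [ 421.4 -479.3  178.2] F [-0.1 -1.3 -0.2] width 87.9
8 x [0.0078, 0.0041, -0.0243] [-0.0713, 0.0285, -0.0188] |v|mm 25.861613470420334
```

```bash
python3 -m crank '[[[0.008,0.0043,-0.0244],[-0.071,0.0286,-0.019],0.0878],[[0.008,0.0043,-0.0244],[-0.071,0.0286,-0.019],0.0878],[[0.008,0.0043,-0.0244],[-0.071,0.0286,-0.019],0.0878],[[0.008,0.0043,-0.0244],[-0.071,0.0286,-0.019],0.0878],[[0.008,0.0043,-0.0244],[-0.071,0.0286,-0.019],0.0878],[[0.008,0.0043,-0.0244],[-0.071,0.0286,-0.019],0.0878],[[0.008,0.0043,-0.0244],[-0.071,0.0286,-0.019],0.0878],[[0.008,0.0043,-0.0244],[-0.071,0.0286,-0.019],0.0878]]'
python3 - <<'E'
from h import *
import pickle
o=ctrl.get_obs();d=snap('wrist','w1.png');pickle.dump((d,o),open('w1.pkl','wb'))
plan((517,-270,119),pose(90,0.52),8)
E
```

```text
t: 1.48
ee_pos: [518.9, -299.2, 188.9]
orientation: [1.583, 1.582, -0.918]
ft_force: [-0.4, -0.4, -0.3]
width: 87.7
at 1.53 [ 519.9 -295.5  189.5] F [0.6 2.1 0.2] width 87.7
8 x [0.0092, -0.0004, 0.0016] [0.0005, -0.0006, 0.0004] |v|mm 9.37912691637961
```

View pics/w1.png

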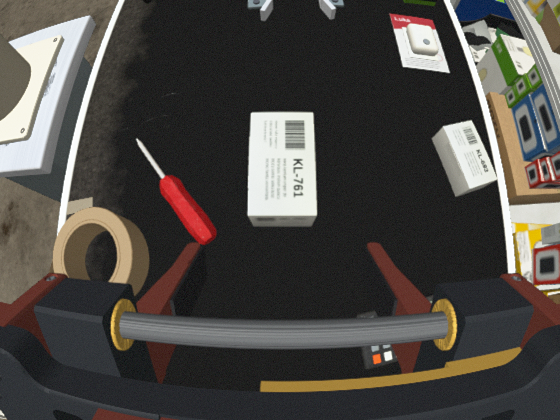

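Run:
```python
from h import *
import pickle
np.set_printoptions(precision=1,suppress=True)
d,o=pickle.load(open('w1.pkl','rb'))
for oo in (o,dict(o,ee_pos=ctrl.get_obs()['ee_pos'])):
    c=wonz(d,oo,[(250,113),(313,112),(316,217),(248,218)],60); print(c[:,:2],c.mean(0))
print(wonz(d,o,[(262,20),(329,18)],0))
a=d['img'][0:240,230:340]; cv2.imwrite('pics/w1c.png',cv2.resize(a,None,fx=2.5,fy=2.5))
```

```text
[[ 480.6 -131.3]
 [ 549.  -130.3]
 [ 548.4 -246.6]
 [ 482.3 -247.5]] [ 515.1 -188.9   60. ]
[[ 481.5 -127.2]
 [ 550.1 -126.2]
 [ 549.5 -242.7]
 [ 483.2 -243.6]] [ 516.1 -185.    60. ]
[[483.6  78.4   0. ]
 [589.   85.1   0. ]]
```

View pics/w1c.png

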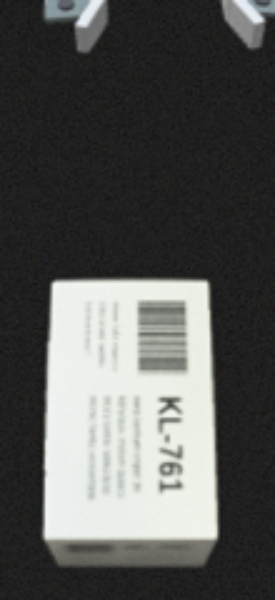

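Run:
```python
from h import *
plan((516,-221,32),pose(90,0.52),7)
```

```text
at 1.53 [ 519.9 -295.5  189.5] F [0.6 2.1 0.2] width 87.7
7 x [0.0248, -0.0005, 0.002] [0.0006, -0.0007, 0.0004] |v|mm 24.89735876564689
```

```bash
python3 -m crank '[[[0.0248,-0.0006,0.002],[0,0,0],0.0878],[[0.0248,-0.0006,0.002],[0,0,0],0.0878],[[0.0248,-0.0006,0.002],[0,0,0],0.0878],[[0.0248,-0.0006,0.002],[0,0,0],0.0878],[[0.0248,-0.0006,0.002],[0,0,0],0.0878],[[0.0248,-0.0006,0.002],[0,0,0],0.0878],[[0.0248,-0.0006,0.002],[0,0,0],0.0878],[[0,0,0],[0,0,0],0.0878]]'
python3 - <<'E'
from h import *
d=snap('wrist','w2.png');plan((516,-221,32),pose(90,0.52),8)
E
```

```text
t: 2.2
ee_pos: [511.6, -223.2, 27.9]
orientation: [1.585, 1.587, -0.924]
ft_force: [-1.1, 0.5, 0.7]
width: 87.5
at 2.25 [ 512.8 -224.8   29.9] F [0.4 0.2 1. ] width 87.6
8 x [0.0, 0.0004, -0.0005] [-0.0009, -0.0003, 0.0005] |v|mm 0.6712936923396843
```

View pics/w2.png

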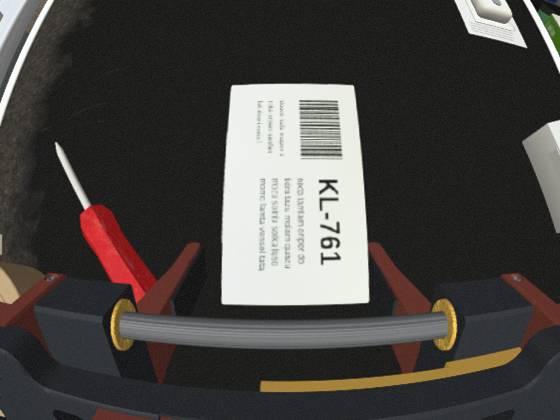

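```bash
python3 -m crank '[[[-0.001,0.003,-0.002],[0,0,0],0.0878],[[0,0,0],[0,0,0],0.06],[[0,0,0],[0,0,0],0.06],[[0,0,0],[0,0,0],0.06],[[0,0,0],[0,0,0],0.06],[[0,0,0],[0,0,0],0.06],[[0,0,0],[0,0,0],0.06],[[0,0,0],[0,0,0],0.06]]'
python3 - <<'E'
from h import *
plan((516,-221,32),pose(90,0.52),8)
E
```

```text
t: 2.92
ee_pos: [518.0, -226.1, 34.6]
orientation: [1.585, 1.577, -0.921]
ft_force: [-1.2, -2.8, 6.4]
width: 68.1
at 2.92 [ 518.  -226.1   34.6] F [-1.2 -2.8  6.4] width 68.1
8 x [0.0006, -0.0003, -0.0004] [-0.0006, 0.0002, -0.0002] |v|mm 0.7545542195601704
```

Run:
```python
from h import *
plan((546,-60,35),pose(92.5,0.52),7)
```

```text
at 2.92 [ 518.  -226.1   34.6] F [-1.2 -2.8  6.4] width 68.1
7 x [0.0117, 0.0044, -0.0206] [-0.0061, 0.0002, -0.0034] |v|mm 24.06365391691507
```

```bash
python3 -m crank '[[[0.0117,0.0044,-0.0206],[-0.0061,0,-0.0034],0.06],[[0.0117,0.0044,-0.0206],[-0.0061,0,-0.0034],0.06],[[0.0117,0.0044,-0.0206],[-0.0061,0,-0.0034],0.06],[[0.0117,0.0044,-0.0206],[-0.0061,0,-0.0034],0.06],[[0.0117,0.0044,-0.0206],[-0.0061,0,-0.0034],0.06],[[0.0117,0.0044,-0.0206],[-0.0061,0,-0.0034],0.06],[[0.0117,0.0044,-0.0206],[-0.0061,0,-0.0034],0.06],[[0,0,0],[0,0,0],0.06]]'
python3 - <<'E'
from h import *
import pickle
snap('side','s3.png');snap('scene','sc3.png')
o=ctrl.get_obs();d=snap('wrist','w3.png');pickle.dump((d,o),open('w3.pkl','wb'))
plan((546,-60,35),pose(92.5,0.52),8)
a=cv2.imread('pics/side0.png')
E
```

```text
t: 3.58
ee_pos: [545.6, -55.4, 34.6]
orientation: [1.538, 1.613, -0.892]
ft_force: [-0.3, 3.3, 3.2]
width: 68.4
at 3.73 [545.5 -58.5  34.5] F [-1.4  4.7  6.3] width 68.2
8 x [-0.0001, 0.0, 0.0001] [0.0, -0.0001, 0.0003] |v|mm 0.2074240367171727
```

View pics/w3.png

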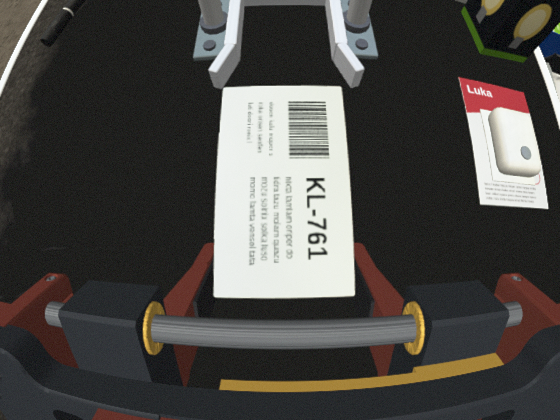

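View pics/s3.png

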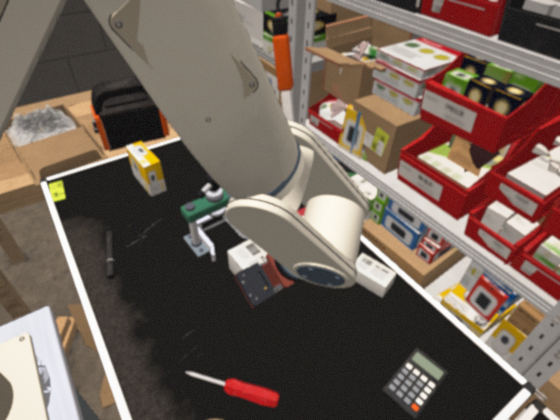

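Run:
```python
import cv2
a=cv2.imread('pics/w3.png')
cv2.imwrite('pics/w3c.png',cv2.resize(a[0:120,185:395],None,fx=3.8,fy=3.8,interpolation=cv2.INTER_CUBIC))
```

```text
(no output)
```

View pics/w3c.png

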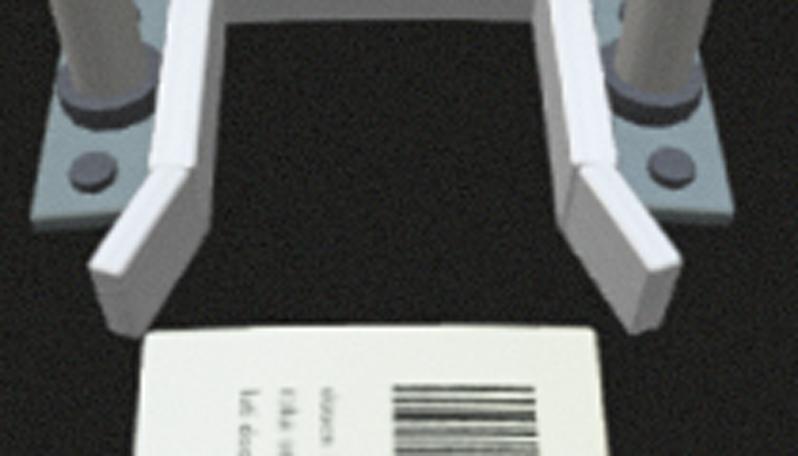

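Run:
```python
from h import *
import pickle
np.set_printoptions(precision=1,suppress=True)
d,o=pickle.load(open('w3.pkl','rb'))
A=lambda l:np.array(l)/3.8+[185,0]
q=wonz(d,o,A([(190,165),(576,163),(222,24),(537,24),(122,275),(645,270)]),24);print(q)
m=(q[0::2]+q[1::2])/2; print(m, [np.linalg.norm(q[i]-q[i+1]) for i in (0,2,4)])
for v in (q[2]-q[0],q[3]-q[1],m[1]-m[0],m[1]-m[2]): print(np.degrees(np.arctan2(v[1],v[0])))
c=np.r_[wonz(d,o,A([(147,335),(595,328)]),60),wonz(d,o,[(355,296),(214,297)],60)];print(c,c.mean(0))
v=c[0]+c[1]-c[2]-c[3];print(np.degrees(np.arctan2(v[1],v[0])))
```

```text
[[499.  103.6  24. ]
 [576.8 107.8  24. ]
 [500.4 148.4  24. ]
 [570.1 151.6  24. ]
 [489.2  74.8  24. ]
 [589.3  80.8  24. ]]
[[537.9 105.7  24. ]
 [535.2 150.   24. ]
 [539.3  77.8  24. ]] [np.float64(77.96012551445662), np.float64(69.70430219493088), np.float64(100.30012128308887)]
88.16174041360479
98.80710498548447
93.45214640023583
93.18209149550954
[[505.2  35.9  60. ]
 [572.4  40.1  60. ]
 [578.6 -74.4  60. ]
 [511.4 -77.9  60. ]] [541.9 -19.1  60. ]
93.10266447581645
```

```bash
python3 -m crank '[[[0.005,0.001,-0.0087],[0,0,0],0.06],[[0.005,0.001,-0.0087],[0,0,0],0.06],[[0.005,0.0005,-0.0087],[0,0,0],0.06],[[0.0075,0,-0.013],[0,0,0],0.06],[[0.0075,0,-0.013],[0,0,0],0.06],[[0.0075,0,-0.013],[0,0,0],0.06],[[0.0075,0,-0.013],[0,0,0],0.06],[[0,0,0],[0,0,0],0.06]]'
python3 - <<'E'
from h import *
import pickle
o=ctrl.get_obs();d=snap('wrist','w4.png');pickle.dump((d,o),open('w4.pkl','wb'))
plan((546,-60,35),pose(92.5,0.52),8)
E
```

```text
t: 4.4
ee_pos: [545.2, 31.3, 34.5]
orientation: [1.541, 1.608, -0.894]
ft_force: [1.0, 2.8, 5.6]
width: 68.3
at 4.45 [545.1  31.   34.5] F [0.5 4.2 6.8] width 68.5
8 x [-0.0057, -0.0004, 0.0098] [-0.0001, -0.0, -0.0] |v|mm 11.381343884375555
```

View pics/w4.png

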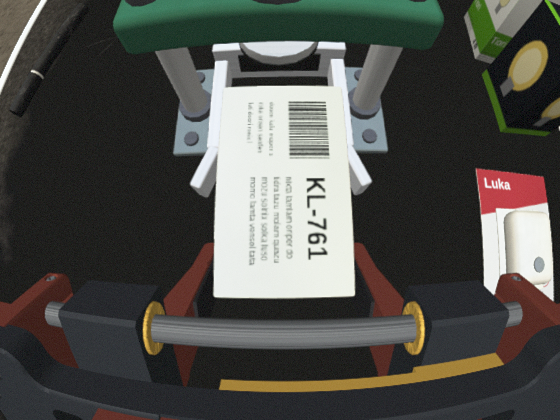

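```bash
python3 -m crank '[[[0.0038,0,-0.0065],[0,0,0],0.06],[[0.0038,0,-0.0065],[0,0,0],0.06],[[0.0038,0,-0.0065],[0,0,0],0.06],[[0.0038,0,-0.0065],[0,0,0],0.06],[[0.0038,0,-0.0065],[0,0,0],0.06],[[0.0025,0,-0.0043],[0,0,0],0.06],[[0,0,0],[0,0,0],0.06],[[0,0,0],[0,0,0],0.06]]'
python3 - <<'E'
from h import *
import pickle
o=ctrl.get_obs();d=snap('wrist','w5.png');snap('side','s5.png');snap('scene','sc5.png')
plan((546,-60,35),pose(92.5,0.52),8)
E
```

```text
t: 5.12
ee_pos: [544.4, 72.3, 34.5]
orientation: [1.543, 1.606, -0.893]
ft_force: [3.3, -0.4, 10.5]
width: 68.2
at 5.27 [544.4  72.2  34.5] F [ 2.4 -0.2  9.2] width 68.3
8 x [-0.0083, -0.0005, 0.0143] [-0.0002, 0.0001, -0.0003] |v|mm 16.53072675479766
```

View pics/w5.png

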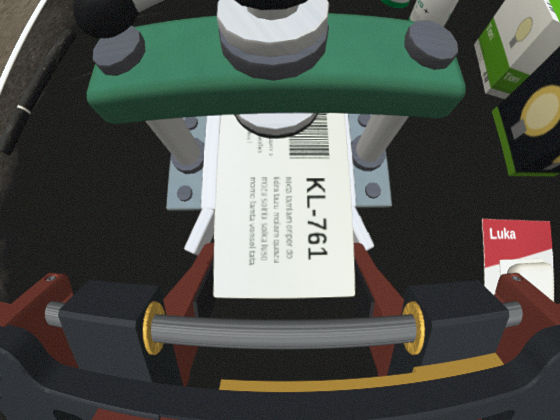

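View pics/sc5.png

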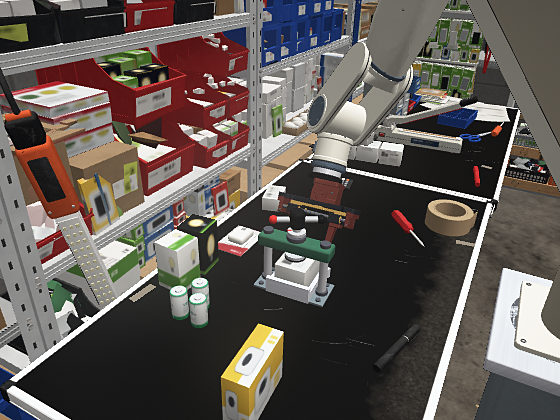

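```bash
python3 -m crank '[[[0.001,0,-0.0017],[0,0,0],0.06],[[0.001,0,-0.0017],[0,0,0],0.06],[[0.001,0,-0.0017],[0,0,0],0.06],[[0.001,0,-0.0017],[0,0,0],0.06],[[0,0,0],[0,0,0],0.06],[[0,0,0],[0,0,0],0.06],[[0,0,0],[0,0,0],0.06],[[0,0,0],[0,0,0],0.06]]'
python3 -m crank '[[[0.0005,0,-0.0009],[0,0,0],0.06],[[0.0005,0,-0.0009],[0,0,0],0.06],[[0.0005,0,-0.0009],[0,0,0],0.06],[[0.0005,0,-0.0009],[0,0,0],0.06],[[0,0,0],[0,0,0],0.06],[[0,0,0],[0,0,0],0.06],[[0,0,0],[0,0,0],0.06],[[0,0,0],[0,0,0],0.06]]'
python3 - <<'E'
from h import *
d=snap('wrist','w6.png')
E
```

```text
t: 5.93
ee_pos: [544.3, 79.2, 34.5]
orientation: [1.542, 1.605, -0.893]
ft_force: [1.2, -6.2, 12.5]
width: 68.5
t: 6.6
ee_pos: [544.4, 81.4, 34.5]
orientation: [1.54, 1.602, -0.894]
ft_force: [-1.1, -20.4, 17.6]
width: 68.3
```

View pics/w6.png

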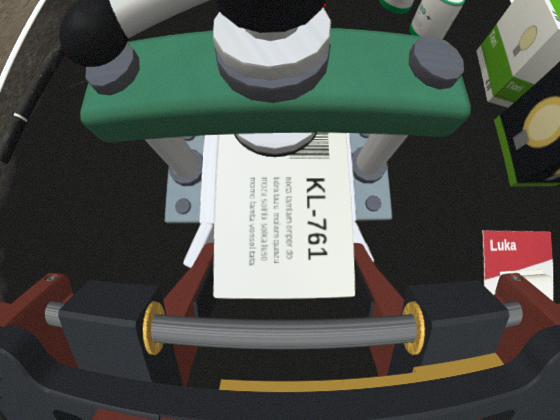

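```bash
python3 -m crank '[[[0,0,0],[0,0,0],0.0878],[[0,0,0],[0,0,0],0.0878],[[0,0,0],[0,0,0],0.0878],[[0,0,0],[0,0,0],0.0878],[[0,0,0],[0,0,0],0.0878],[[-0.008,0,0.002],[0,0,0],0.0878],[[-0.015,0,0.005],[0,0,0],0.0878],[[-0.015,0,0.005],[0,0,0],0.0878]]'
python3 - <<'E'
from h import *
import pickle
o=ctrl.get_obs();d=snap('wrist','w7.png');pickle.dump((d,o),open('w7.pkl','wb'))
plan((546,-60,35),pose(92.5,0.52),8)
E
```

```text
t: 7.32
ee_pos: [542.7, 56.0, 60.8]
orientation: [1.538, 1.612, -0.895]
ft_force: [-0.4, 0.1, -0.3]
width: 87.8
at 7.37 [544.7  53.8  62.8] F [ 0.2 -1.9  0.6] width 87.6
8 x [-0.004, -0.0005, 0.0141] [0.0001, 0.0002, -0.0002] |v|mm 14.64838293505378
```

View pics/w7.png

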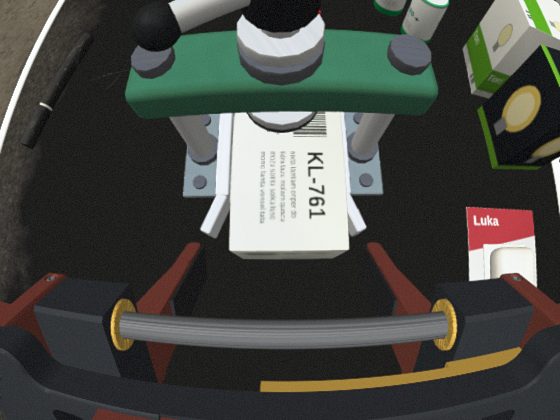

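Run:
```python
from h import *
import pickle
np.set_printoptions(precision=1,suppress=True)
d,o=pickle.load(open('w7.pkl','rb'))
print(wonz(d,o,[(230,251),(348,249)],60),wonz(d,o,[(208,232),(359,230)],24))
n=wonz(d,o,[(152,52),(410,47)],128);print('nuts',n,n.mean(0))
cv2.imwrite('pics/w7c.png',cv2.resize(d['img'][0:270,120:440],None,fx=2.4,fy=2.2,interpolation=cv2.INTER_CUBIC))
```

```text
[[510.4  61.1  60. ]
 [576.8  65.1  60. ]] [[487.8  76.5  24. ]
 [591.4  82.5  24. ]]
nuts [[474.5 144.5 128. ]
 [596.9 152.6 128. ]] [535.7 148.5 128. ]
```

View pics/w7c.png

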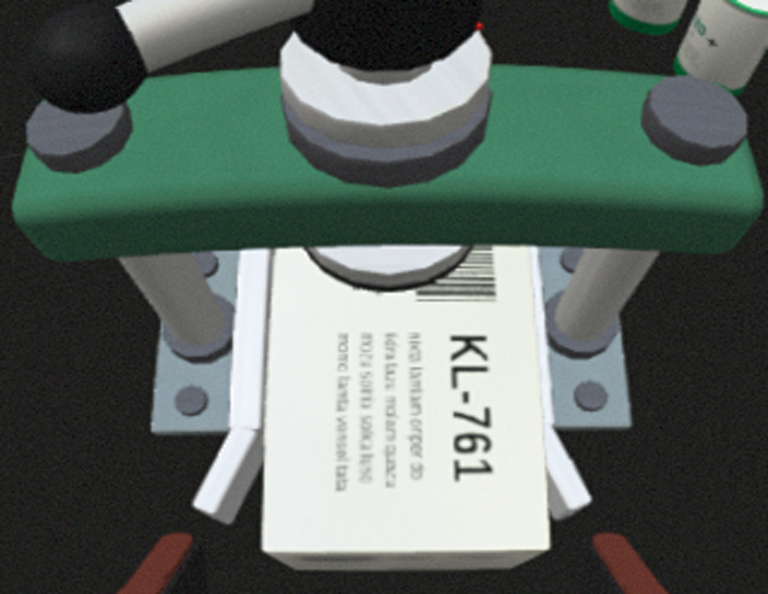

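Run:
```python
from h import *
plan((532,50,225),pose(92.5,0),8)
```

```text
at 7.37 [544.7  53.8  62.8] F [ 0.2 -1.9  0.6] width 87.6
8 x [-0.0198, -0.0016, -0.0055] [0.0, -0.0648, -0.0002] |v|mm 20.567317033546555
```

```bash
python3 -m crank '[[[-0.02,-0.0016,-0.0055],[0,-0.065,0],0],[[-0.02,-0.0016,-0.0055],[0,-0.065,0],0],[[-0.02,-0.0016,-0.0055],[0,-0.065,0],0],[[-0.02,-0.0016,-0.0055],[0,-0.065,0],0],[[-0.02,-0.0016,-0.0055],[0,-0.065,0],0],[[-0.02,-0.0016,-0.0055],[0,-0.065,0],0],[[-0.02,-0.0016,-0.0055],[0,-0.065,0],0],[[-0.02,-0.0016,-0.0055],[0,-0.065,0],0]]'
python3 - <<'E'
from h import *
import pickle
snap('scene','sc8.png');o=ctrl.get_obs();d=snap('wrist','w8.png');pickle.dump((d,o),open('w8.pkl','wb'))
plan((529.5,110,205),pose(92.5,0),4)
E
```

```text
t: 8.03
ee_pos: [530.8, 51.4, 226.5]
orientation: [1.175, 1.225, -1.18]
ft_force: [0.1, -0.2, -0.3]
width: 38.0
at 8.13 [532.6  53.5 228.3] F [0.1 0.1 0.4] width 30.2
4 x [0.0058, -0.0002, -0.0142] [0.0006, 0.0005, -0.0014] |v|mm 15.297864512307429
```

View pics/w8.png

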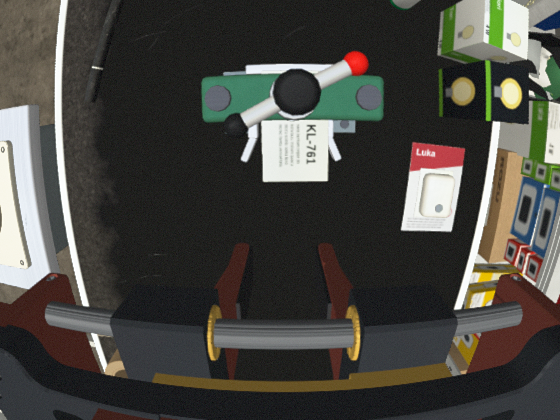

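View pics/sc8.png

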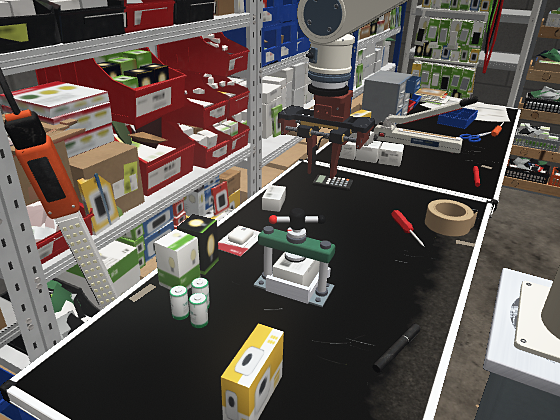

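Run:
```python
from h import *
import pickle
np.set_printoptions(precision=1,suppress=True)
d,o=pickle.load(open('w8.pkl','rb'))
b=wonz(d,o,[(357,63),(235,124)],165);v=b[0]-b[1]
print(b,b.mean(0),np.linalg.norm(v),np.degrees(np.arctan2(v[1],v[0])),wonz(d,o,[(297,90)],185))
n=wonz(d,o,[(217,97),(370,96)],128);print(n,n.mean(0))
```

```text
[[577.1 172.3 165. ]
 [494.4 124.5 165. ]] [535.7 148.4 165. ] 95.56077950623707 30.046906135519702 [[535.4 148.3 185. ]]
[[473.8 145.  128. ]
 [597.8 152.2 128. ]] [535.8 148.6 128. ]
```

```bash
python3 -m crank '[[[0.006,0,-0.0145],[0,0,0],0],[[0.006,0,-0.0145],[0,0,0],0],[[0.006,0,-0.0145],[0,0,0],0],[[0.006,0,-0.0145],[0,0,0],0],[[0,0,0],[0,0,0],0],[[0,0,0],[0,0,0],0],[[0,0,0],[0,0,0],0],[[0,0,0],[0,0,0],0]]'
python3 - <<'E'
from h import *
import pickle
o=ctrl.get_obs();d=snap('wrist','w9.png');pickle.dump((d,o),open('w9.pkl','wb'))
plan((529,109.5,150),pose(92.5,0),6)
E
```

```text
t: 8.8
ee_pos: [528.2, 109.2, 200.4]
orientation: [1.176, 1.23, -1.179]
ft_force: [-0.1, -0.6, 0.4]
width: 0.4
at 8.85 [528.3 109.2 200.5] F [ 0.3 -0.1 -0.5] width 0.4
6 x [0.0084, 0.0001, -0.0] [-0.0001, 0.0001, 0.0002] |v|mm 8.411413737290363
```

View pics/w9.png

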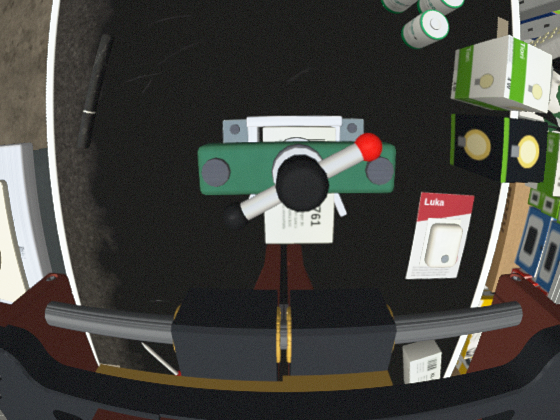

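```bash
cat >> h.py <<'E'
AX=np.array([536,148.8])
def arc(dphi,n=8,rho=40,z=150):
    o=ctrl.get_obs(); p=o['ee_pos']; r=p[:2]-AX; f0=np.degrees(np.arctan2(r[1],r[0]))
    R0=R.from_rotvec(o['orientation']); q=p.copy()
    F=o['ft_force']; print('t',round(float(o['t']),2),'phi',f0.round(1),'rho',np.linalg.norm(r).round(1),'p',p.round(1),'F',F.round(1),'torque', ((r[0]*F[1]-r[1]*F[0])/1000).round(3),'tilt err',np.degrees((R0.inv()*pose(92.5,0)).as_rotvec()).round(1))
    for k in range(1,n+1):
        a=np.deg2rad(f0-dphi*k/n); t=np.r_[AX+rho*np.array([np.cos(a),np.sin(a)]),z]
        print((R0.inv().apply(t-q)/1000).round(4).tolist()); q=t
E
python3 -m crank '[[[0.0084,0,0],[0,0,0],0],[[0.0084,0,0],[0,0,0],0],[[0.0084,0,0],[0,0,0],0],[[0.0084,0,0],[0,0,0],0],[[0.0084,0,0],[0,0,0],0],[[0.0084,0,0],[0,0,0],0],[[0,0,0],[0,0,0],0],[[0,0,0],[0,0,0],0]]'
python3 - <<'E'
from h import *
arc(64)
E
```

```text
t: 9.52
ee_pos: [527.6, 110.0, 149.1]
orientation: [1.175, 1.232, -1.179]
ft_force: [0.6, -0.3, 0.5]
width: 0.3
t 9.52 phi -102.2 rho 39.7 p [527.6 110.  149.1] F [ 0.6 -0.3  0.5] torque 0.026 tilt err [0.  0.  0.2]
[-0.0009, -0.0054, -0.0015]
[0.0, -0.005, -0.0025]
[0.0, -0.0046, -0.0032]
[0.0, -0.0041, -0.0038]
[0.0, -0.0035, -0.0043]
[0.0, -0.0029, -0.0048]
[0.0, -0.0022, -0.0051]
[0.0, -0.0015, -0.0054]
```

```bash
python3 -m crank '[[[0,-0.0054,-0.0016],[0,0,0],0],[[0,-0.005,-0.0025],[0,0,0],0],[[0,-0.0046,-0.0032],[0,0,0],0],[[0,-0.0041,-0.0038],[0,0,0],0],[[0,-0.0035,-0.0043],[0,0,0],0],[[0,-0.0029,-0.0048],[0,0,0],0],[[0,-0.0022,-0.0051],[0,0,0],0],[[0,-0.0015,-0.0054],[0,0,0],0]]'
python3 - <<'E'
from h import *
arc(64)
import pickle
o=ctrl.get_obs();d=snap('wrist','w10.png');snap('scene','sc10.png');snap('side','s10.png')
E
```

```text
t: 10.18
ee_pos: [497.5, 139.5, 150.5]
orientation: [1.175, 1.229, -1.177]
ft_force: [2.8, -4.7, 0.3]
width: 0.6
t 10.18 phi -166.4 rho 39.6 p [497.5 139.5 150.5] F [ 2.8 -4.7  0.3] torque 0.208 tilt err [0.  0.1 0. ]
[0.0005, -0.0011, -0.0055]
[-0.0, 0.0001, -0.0056]
[-0.0, 0.0009, -0.0055]
[-0.0, 0.0016, -0.0053]
[-0.0, 0.0023, -0.0051]
[-0.0, 0.003, -0.0047]
[-0.0, 0.0037, -0.0042]
[-0.0, 0.0042, -0.0037]
```

View pics/w10.png

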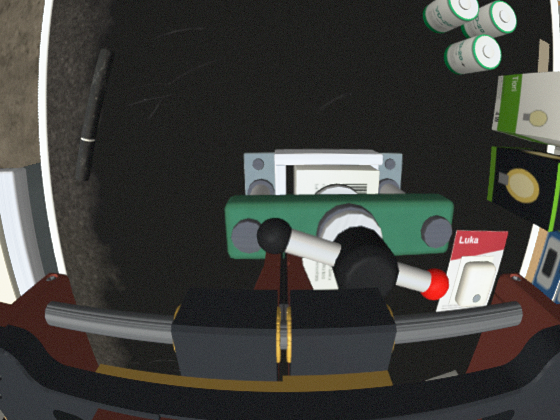

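View pics/sc10.png

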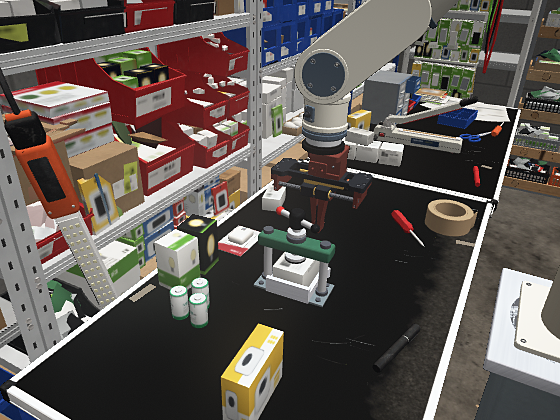

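```bash
python3 -m crank '[[[0,-0.0008,-0.0055],[0,0,0],0],[[0,0.0001,-0.0056],[0,0,0],0],[[0,0.0009,-0.0055],[0,0,0],0],[[0,0.0016,-0.0053],[0,0,0],0],[[0,0.0023,-0.0051],[0,0,0],0],[[0,0.003,-0.0047],[0,0,0],0],[[0,0.0037,-0.0042],[0,0,0],0],[[0,0.0042,-0.0037],[0,0,0],0]]'
python3 - <<'E'
from h import *
arc(64)
import pickle
o=ctrl.get_obs();d=snap('wrist','w11.png');pickle.dump((d,o),open('w11.pkl','wb'))
E
```

```text
t: 11.0
ee_pos: [510.2, 180.1, 149.5]
orientation: [1.174, 1.232, -1.18]
ft_force: [-1.8, -2.8, 1.7]
width: 0.6
t 11.0 phi 129.6 rho 40.6 p [510.2 180.1 149.5] F [-1.8 -2.8  1.7] torque 0.127 tilt err [0.  0.  0.2]
[-0.0005, 0.005, -0.0026]
[-0.0, 0.0051, -0.0024]
[-0.0, 0.0053, -0.0016]
[-0.0, 0.0055, -0.0009]
[-0.0, 0.0056, -0.0001]
[-0.0, 0.0055, 0.0007]
[-0.0, 0.0054, 0.0014]
[-0.0, 0.0051, 0.0022]
```

View pics/w11.png

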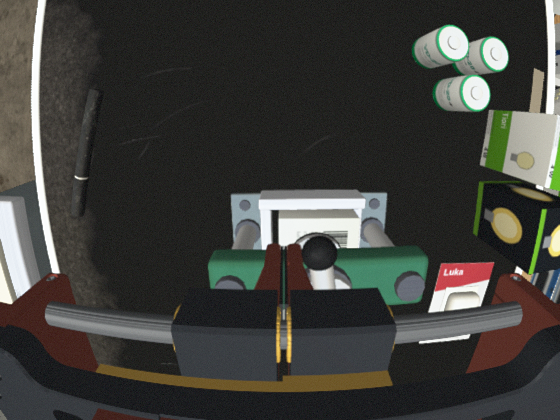

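```bash
python3 -m crank '[[[0,0.005,-0.0028],[0,0,0],0],[[0,0.0051,-0.0024],[0,0,0],0],[[0,0.0053,-0.0016],[0,0,0],0],[[0,0.0055,-0.0009],[0,0,0],0],[[0,0.0056,-0.0001],[0,0,0],0],[[0,0.0055,0.0007],[0,0,0],0],[[0,0.0054,0.0014],[0,0,0],0],[[0,0.0051,0.0022],[0,0,0],0]]'
python3 - <<'E'
from h import *
import pickle
d,o=pickle.load(open('w11.pkl','rb'));b=wonz(d,o,[(319,252)],165)[0,:2]-AX;print('prev arm',np.degrees(np.arctan2(b[1],b[0])),np.linalg.norm(b))
arc(48)
o=ctrl.get_obs();d=snap('wrist','w12.png');pickle.dump((d,o),open('w12.pkl','wb'))
d=snap('scene','sc12.png');cv2.imwrite('pics/sc12c.png',cv2.resize(d['img'][195:310,240:350],None,fx=5,fy=5,interpolation=cv2.INTER_CUBIC))
E
```

```text
t: 11.72
ee_pos: [552.9, 185.4, 149.4]
orientation: [1.175, 1.232, -1.179]
ft_force: [-4.6, 0.0, 0.0]
width: 0.3
prev arm 103.2326784969683 46.64580631225095
t 11.72 phi 65.2 rho 40.4 p [552.9 185.4 149.4] F [-4.6  0.   0. ] torque 0.167 tilt err [ 0.  -0.   0.2]
[-0.0006, 0.0034, 0.0024]
[-0.0, 0.0034, 0.0025]
[-0.0, 0.0031, 0.0028]
[-0.0, 0.0028, 0.0031]
[-0.0, 0.0024, 0.0034]
[-0.0, 0.0021, 0.0036]
[-0.0, 0.0017, 0.0038]
[-0.0, 0.0013, 0.004]
```

View pics/w12.png

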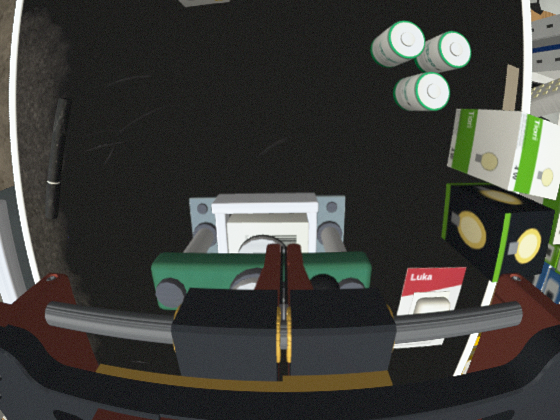

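View pics/sc12c.png

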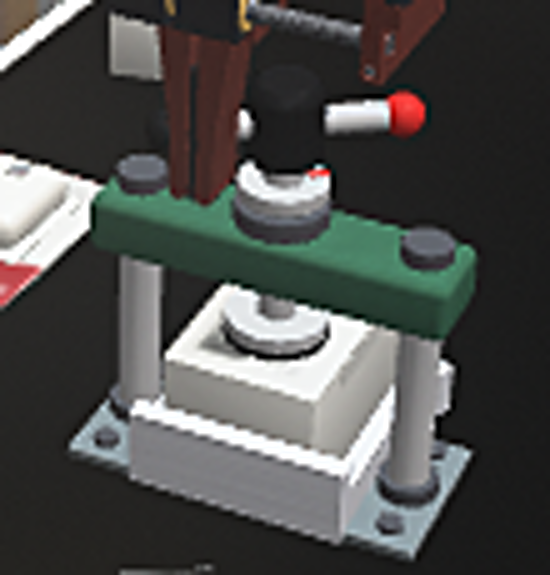

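```bash
python3 -m crank '[[[0,0.0034,0.0024],[0,0,0],0],[[0,0.0034,0.0025],[0,0,0],0],[[0,0.0031,0.0028],[0,0,0],0],[[0,0.0028,0.0031],[0,0,0],0],[[0,0.0024,0.0034],[0,0,0],0],[[0,0.0021,0.0036],[0,0,0],0],[[0,0.0017,0.0038],[0,0,0],0],[[0,0.0013,0.004],[0,0,0],0]]'
python3 - <<'E'
from h import *
arc(48)
d=snap('scene','sc13.png');cv2.imwrite('pics/sc13c.png',cv2.resize(d['img'][195:310,240:350],None,fx=5,fy=5,interpolation=cv2.INTER_CUBIC))
E
```

```text
t: 12.48
ee_pos: [574.2, 160.3, 149.6]
orientation: [1.176, 1.231, -1.179]
ft_force: [-2.8, 4.9, -0.6]
width: 0.7
t 12.48 phi 16.8 rho 39.9 p [574.2 160.3 149.6] F [-2.8  4.9 -0.6] torque 0.221 tilt err [-0.  -0.   0.1]
[-0.0004, 0.0009, 0.0041]
[-0.0, 0.0004, 0.0042]
[-0.0, -0.0001, 0.0042]
[0.0, -0.0005, 0.0042]
[0.0, -0.0009, 0.0041]
[0.0, -0.0013, 0.004]
[0.0, -0.0018, 0.0038]
[0.0, -0.0021, 0.0036]
```

View pics/sc13c.png

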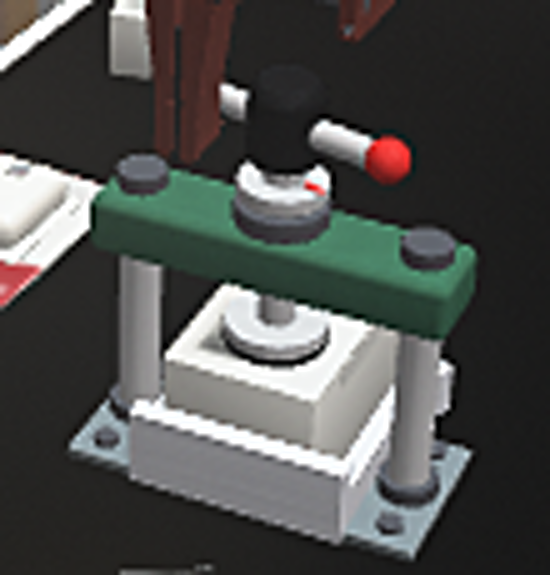

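```bash
cat >> h.py <<'E'
def ang(d,ball,line,crop=(240,195),f=5.):
    # crop pixels -> red ball angle (r47,z165) and red line angle on collar (z140, on ring)
    P=[np.array(q)/f+crop if q is not None else None for q in (ball,line)]
    a=np.arange(0,360,1.)
    for q,z,r,n in ((P[0],165,47,'ball'),(P[1],140,17,'line')):
        if q is None: continue
        X=np.c_[AX[0]+r*np.cos(np.deg2rad(a)),AX[1]+r*np.sin(np.deg2rad(a)),a*0+z]
        e=np.linalg.norm(proj(d,X)-q,axis=1);i=e.argmin();print(n,a[i],'err px',e[i].round(1))
E
python3 - <<'E'
from h import *
import pickle
d=pickle.load(open('d0.pkl','rb'))['scene']
c=lambda p:(np.array(p)/4.5+[225,180]-[240,195])*5
ang(d,c((215,178)),c((288,226)))
ang(d,(407,113),(318,173))
ang(d,(388,160),(315,187))
E
```

```text
ball 33.0 err px 0.5
line 37.0 err px 0.8
ball 216.0 err px 0.7
line 225.0 err px 1.4
ball 171.0 err px 0.3
line 167.0 err px 0.7
```

```bash
python3 -m crank '[[[0,0.0009,0.0041],[0,0,0],0],[[0,0.0004,0.0042],[0,0,0],0],[[0,-0.0001,0.0042],[0,0,0],0],[[0,-0.0005,0.0042],[0,0,0],0],[[0,-0.0009,0.0041],[0,0,0],0],[[0,-0.0013,0.004],[0,0,0],0],[[0,-0.0018,0.0038],[0,0,0],0],[[0,-0.0021,0.0036],[0,0,0],0]]'
python3 - <<'E'
from h import *
arc(48)
d=snap('scene','sc14.png');cv2.imwrite('pics/sc14c.png',cv2.resize(d['img'][195:310,240:350],None,fx=5,fy=5,interpolation=cv2.INTER_CUBIC))
E
```

```text
t: 13.2
ee_pos: [571.1, 127.7, 150.2]
orientation: [1.177, 1.229, -1.177]
ft_force: [3.2, 5.3, 1.0]
width: 0.5
t 13.2 phi -31.0 rho 40.9 p [571.1 127.7 150.2] F [3.2 5.3 1. ] torque 0.253 tilt err [ 0.  0. -0.]
[0.0002, -0.0033, 0.0029]
[-0.0, -0.0028, 0.0031]
[-0.0, -0.0031, 0.0028]
[-0.0, -0.0034, 0.0024]
[-0.0, -0.0036, 0.0021]
[-0.0, -0.0038, 0.0017]
[-0.0, -0.004, 0.0013]
[-0.0, -0.0041, 0.0008]
```

View pics/sc14c.png

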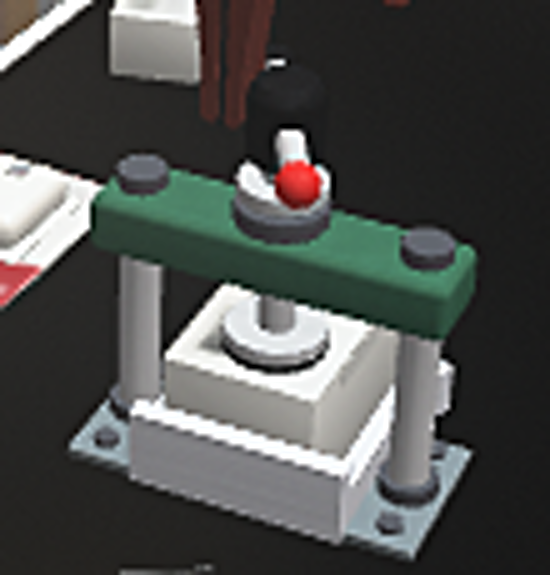

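```bash
python3 -m crank '[[[0,-0.0028,0.0031],[0,0,0],0],[[0,-0.0029,0.0031],[0,0,0],0],[[0,-0.0031,0.0028],[0,0,0],0],[[0,-0.0034,0.0024],[0,0,0],0],[[0,-0.0036,0.0021],[0,0,0],0],[[0,-0.0038,0.0017],[0,0,0],0],[[0,-0.004,0.0013],[0,0,0],0],[[0,-0.0041,0.0008],[0,0,0],0]]'
python3 - <<'E'
from h import *
arc(40)
d=snap('scene','sc15.png');cv2.imwrite('pics/sc15c.png',cv2.resize(d['img'][195:310,240:350],None,fx=5,fy=5,interpolation=cv2.INTER_CUBIC))
E
```

```text
t: 13.92
ee_pos: [546.7, 109.9, 151.0]
orientation: [1.18, 1.226, -1.172]
ft_force: [10.1, 3.8, -2.2]
width: 0.2
t 13.92 phi -74.6 rho 40.4 p [546.7 109.9 151. ] F [10.1  3.8 -2.2] torque 0.434 tilt err [ 0.  -0.  -0.3]
[0.0009, -0.0035, 0.0003]
[-0.0, -0.0035, 0.0003]
[-0.0, -0.0035, 0.0]
[-0.0, -0.0035, -0.0003]
[-0.0, -0.0034, -0.0006]
[-0.0, -0.0034, -0.0009]
[-0.0, -0.0033, -0.0012]
[-0.0, -0.0032, -0.0015]
```

View pics/sc15c.png

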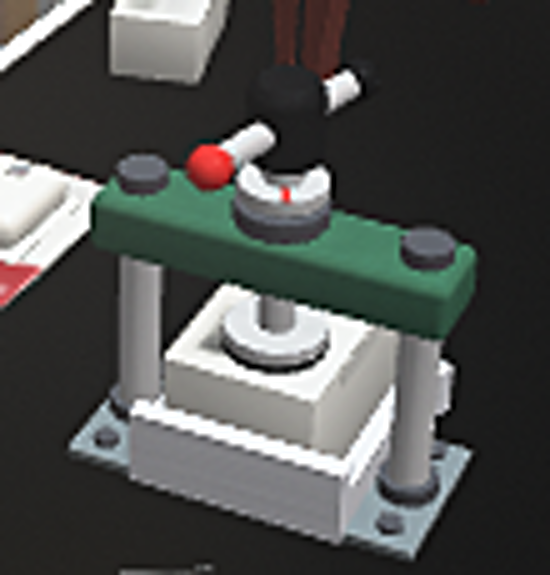

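Run:
```python
from h import *
import pickle
d=pickle.load(open('d0.pkl','rb'))['scene']
ang(d,(298,184),None)
ang(d,(210,166),(286,195))
```

```text
ball 121.0 err px 0.3
ball 78.0 err px 0.1
line 119.0 err px 0.5
```

```bash
python3 -m crank '[[[0.0008,-0.0038,0.0004],[0,0,0],0],[[0,-0.004,0.0002],[0,0,0],0],[[0,-0.004,-0.0001],[0,0,0],0],[[0,-0.004,-0.0005],[0,0,0],0],[[0,-0.0039,-0.0009],[0,0,0],0],[[0,-0.0038,-0.0012],[0,0,0],0],[[0,-0.0036,-0.0016],[0,0,0],0],[[0,-0.0034,-0.002],[0,0,0],0]]'
python3 - <<'E'
from h import *
arc(50)
d=snap('scene','sc16.png');cv2.imwrite('pics/sc16c.png',cv2.resize(d['img'][195:310,240:350],None,fx=5,fy=5,interpolation=cv2.INTER_CUBIC))
E
```

```text
t: 14.63
ee_pos: [515.8, 112.9, 150.3]
orientation: [1.178, 1.225, -1.173]
ft_force: [7.4, -3.1, -0.6]
width: 0.3
t 14.63 phi -119.3 rho 41.2 p [515.8 112.9 150.3] F [ 7.4 -3.1 -0.6] torque 0.329 tilt err [ 0.   0.1 -0.3]
[0.0003, -0.0029, -0.0035]
[-0.0, -0.0033, -0.0029]
[-0.0, -0.0029, -0.0032]
[-0.0, -0.0026, -0.0035]
[-0.0, -0.0022, -0.0038]
[-0.0, -0.0018, -0.004]
[-0.0, -0.0013, -0.0042]
[-0.0, -0.0009, -0.0043]
```

View pics/sc16c.png

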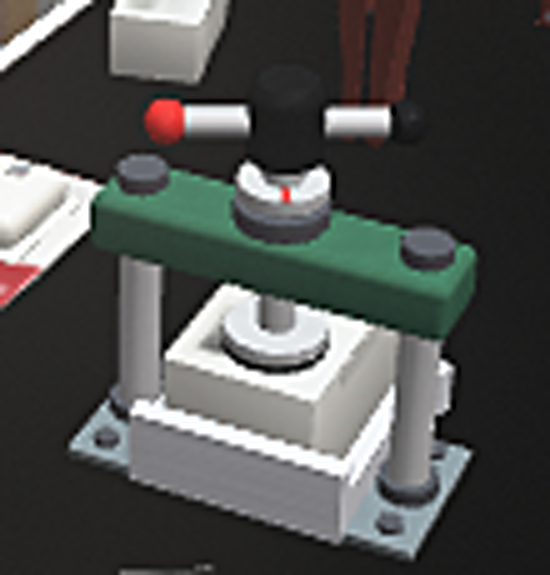

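```bash
python3 -m crank '[[[0.0003,-0.0029,-0.0033],[0,0,0],0],[[0,-0.0033,-0.0029],[0,0,0],0],[[0,-0.0029,-0.0032],[0,0,0],0],[[0,-0.0026,-0.0035],[0,0,0],0],[[0,-0.0022,-0.0038],[0,0,0],0],[[0,-0.0018,-0.004],[0,0,0],0],[[0,-0.0013,-0.0042],[0,0,0],0],[[0,-0.0009,-0.0043],[0,0,0],0]]'
python3 - <<'E'
from h import *
arc(-40)
d=snap('scene','sc17.png');cv2.imwrite('pics/sc17c.png',cv2.resize(d['img'][195:310,240:350],None,fx=5,fy=5,interpolation=cv2.INTER_CUBIC))
E
```

```text
t: 15.35
ee_pos: [495.0, 140.3, 149.4]
orientation: [1.174, 1.227, -1.177]
ft_force: [3.6, -9.6, 1.2]
width: 0.7
t 15.35 phi -168.3 rho 41.9 p [495.  140.3 149.4] F [ 3.6 -9.6  1.2] torque 0.423 tilt err [ 0.1  0.2 -0.1]
[-0.0005, 0.0025, 0.0031]
[0.0, 0.001, 0.0033]
[0.0, 0.0013, 0.0032]
[0.0, 0.0016, 0.0031]
[0.0, 0.0018, 0.003]
[0.0, 0.0021, 0.0028]
[0.0, 0.0023, 0.0026]
[0.0, 0.0025, 0.0024]
```

View pics/sc17c.png

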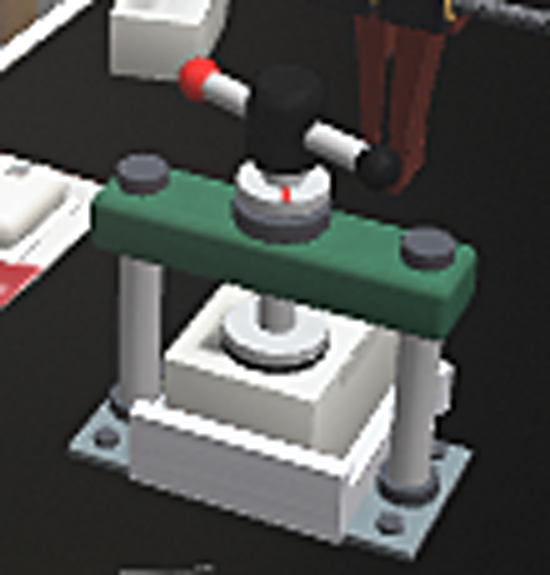

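```bash
python3 -m crank '[[[0,0,0.006],[0,0,0],0],[[0,0,0.012],[0,0,0],0],[[0,0,0.012],[0,0,0],0],[[-0.01,0,0.01],[0,0,0],0],[[-0.03,0,0],[0,0,0],0],[[-0.03,0,-0.0],[0,0,0],0],[[0,0,0],[0,0,0],0],[[0,0,0],[0,0,0],0]]'
python3 - <<'E'
from h import *
import pickle
o=ctrl.get_obs();print(o['ee_pos'],o['ft_force'])
d=snap('scene','sc18.png');cv2.imwrite('pics/sc18c.png',cv2.resize(d['img'][195:310,240:350],None,fx=5,fy=5,interpolation=cv2.INTER_CUBIC))
w=snap('wrist','w18.png')
ang(d,(198,80),(286,195))
E
```

```text
t: 16.07
ee_pos: [496.6, 101.4, 220.9]
orientation: [1.179, 1.228, -1.176]
ft_force: [-0.6, -0.4, 0.3]
width: 0.2
[496.592983   101.36538244 220.9093349 ] [-0.58615269 -0.35124228  0.26851408]
ball 345.0 err px 0.3
line 119.0 err px 0.5
```

View pics/sc18c.png

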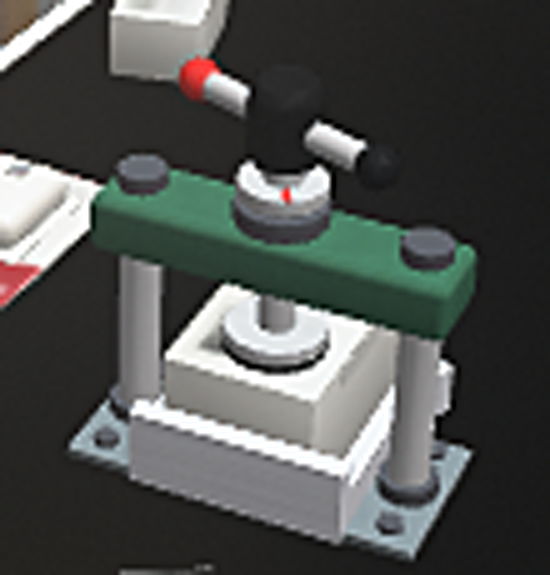

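View pics/w18.png

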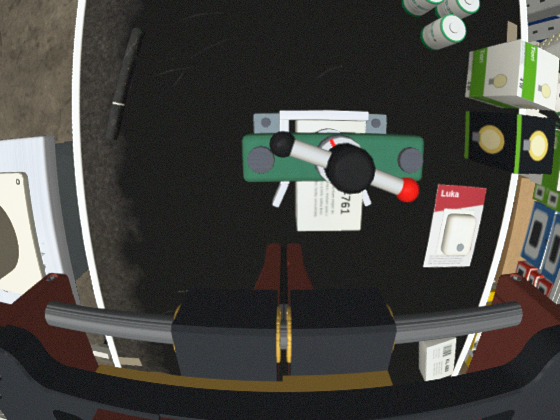

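View pics/sc18.png

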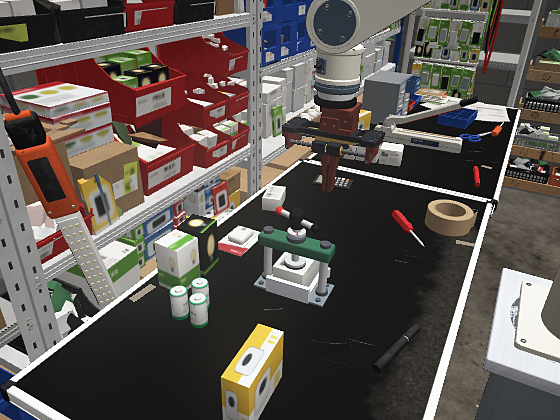

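Run:
```python
from h import *
o=ctrl.get_obs()
import cv2
w=vision.get_image('wrist')
print(wonz(w,o,[(299,231),(361,230)],60).round(1), wonz(w,o,[(261,160),(411,159)],128).round(1))
print(workorder.close_job())
```

```text
[[510.8  61.3  60. ]
 [577.4  65.   60. ]] [[473.3 144.4 128. ]
 [595.5 152.7 128. ]]
the job is handed in; nothing more can be done
None
```

The carton is clamped in the press with its end against the back stop, the clutch has slipped about 134°, and I handed the job in at about 16 s of the 64 s allowed. `close_job` gives no verdict.

**Insertion:** I gripped the carton across its outer end with the tool tilted and slid it in along the table. I stopped when the wrist force along the push reached about 20 N, taken as contact with the stop, and let go. I then turned the handle clockwise with shut fingers and backed clear.

**Last checks:**
- **Carton position:** the outer end is at about x = -85 mm on the press, against -85 mm when fully home. It is square to the press within roughly 1°. The measurement was the same before and after pressing.
- **Clutch slip:** about 134° (2.3 rad), read from the angle between the red ball and the red line on the collar. The reading is good to about ±10°, and 90–180° was wanted. The line stood still through the last pushes and after I let go.
- **Pad:** the pressing force could not be measured directly. I judge it from the clutch slipping and from the pad resting on the carton in the picture.
- **Robot:** it is clear of everything, with about 0 N at the wrist.
- **Other goods:** they look unmoved in the last scene picture. I did not measure their positions.

**Disagreements:** the cameras differed by up to about 5 mm on positions in the world frame, so I aligned the carton to the press from a single wrist picture. During the slip the handle torque read 0.33–0.43 N m, above the nominal 0.28 N m. That is probably the wrist reading and rubbing at the fingers.

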